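# Put the stacked lids back on the washed storage jars

## Task

The four storage jars are washed and dry, and their lids are piled in one stack. Take the stack apart and put each lid on the jar it fits, pushed fully home so that its flange lies flat on the rim; set the lids down rather than dropping them, leave the jars standing where they are, and do not knock over the salt shaker or the mug.

Things in the scene. Friction and masses are not known exactly. Their poses are not given: they have to be found in the camera images.
- lid_small: The smallest lid of four: wooden disc 66 mm across, 10 mm thick; wooden knob on top, 20 mm across, 26 mm tall, to grip; below it a hollow white seal ring 28 mm tall, 46 mm across at the disc tapering to 36 mm. Origin: centre of the ring's lower edge, z up the axis: disc z = 28 to 38 mm, knob 38 to 64. Starts on top of the stack. 45 g.
- lid_medium: The second smallest lid of four: wooden disc 82 mm across, 10 mm thick; wooden knob on top, 20 mm across, 26 mm tall, to grip; below it a hollow white seal ring 28 mm tall, 62 mm across at the disc tapering to 52 mm. Origin: centre of the ring's lower edge, z up the axis: disc z = 28 to 38 mm, knob 38 to 64. Starts on the second largest lid, its ring round that knob. 60 g.
- lid_large: The second largest lid of four: wooden disc 98 mm across, 10 mm thick; wooden knob on top, 20 mm across, 26 mm tall, to grip; below it a hollow white seal ring 28 mm tall, 78 mm across at the disc tapering to 68 mm. Origin: centre of the ring's lower edge, z up the axis: disc z = 28 to 38 mm, knob 38 to 64. Starts on the largest lid, its ring round that knob. 80 g.
- lid_huge: The largest lid of four: wooden disc 114 mm across, 10 mm thick; wooden knob on top, 20 mm across, 26 mm tall, to grip; below it a hollow white seal ring 28 mm tall, 94 mm across at the disc tapering to 84 mm. Origin: centre of the ring's lower edge, z up the axis: disc z = 28 to 38 mm, knob 38 to 64. Starts lowest in the stack, on the worktop. 100 g.
- jar_small: The smallest of four empty, open, straight, round white ceramic jars, loose on the worktop: 62 mm across, mouth 52 mm, 85 mm tall. Origin: centre of its underside, z up; rim at z = 85 mm. The smallest lid fits it: seated, its disc (flange) lies on the rim and its origin is on the jar's axis at z = 57 mm. 320 g.
- jar_medium: The second smallest of four empty, open, straight, round white ceramic jars, loose on the worktop: 78 mm across, mouth 68 mm, 105 mm tall. Origin: centre of its underside, z up; rim at z = 105 mm. The second smallest lid fits it: seated, its disc (flange) lies on the rim and its origin is on the jar's axis at z = 77 mm. 480 g.
- jar_large: The second largest of four empty, open, straight, round white ceramic jars, loose on the worktop: 94 mm across, mouth 84 mm, 125 mm tall. Origin: centre of its underside, z up; rim at z = 125 mm. The second largest lid fits it: seated, its disc (flange) lies on the rim and its origin is on the jar's axis at z = 97 mm. 660 g.
- jar_huge: The largest of four empty, open, straight, round white ceramic jars, loose on the worktop: 110 mm across, mouth 100 mm, 145 mm tall. Origin: centre of its underside, z up; rim at z = 145 mm. The largest lid fits it: seated, its disc (flange) lies on the rim and its origin is on the jar's axis at z = 117 mm. 850 g.
- salt_shaker: Clear salt shaker with a grey top, 44 mm across and 90 mm tall, standing loose among the jars; a bystander. Origin: centre of its underside, z up.
- mug: Mug, dark grey above and off-white below, one handle, 80 mm across, 114 mm with the handle, 94 mm tall, standing loose beside the jars; a bystander. Origin: centre of the box round mug and handle, at its underside, z up; handle towards -y.
Things that resemble listed ones, but are neither listed nor needed, are in the scene too. What is shaped like the lid_small but purple is not meant.

How it is judged:
By the outcome, as a careful person would: the job done as asked, in the order asked, and still so for the second after the job is handed in, with the robot touching nothing.
It also fails if it takes over 104 s, if anything falls off the work surface, if the arm or the gripper's body presses on something with over 40 N, if the wrist force passes 120 N, or if a joint passes its speed limit or range.

## Robot

A 6-joint arm with a two-finger parallel gripper is mounted at the origin on a cart in front of the work surface, level with it; the furniture and walls round the work are solid. World frame = base frame: x ahead of the robot, y to its left, z up, the work surface at z = 0. Lengths are in m, angles in degrees, forces in N, time in s.
With the tool pointing down it reaches from about 0.325 to 0.775 m from the base axis. Payload 5.5 kg.
Tool frame: the origin (TCP) lies on the centre line of the jaws, within the pads' length; the fingertips stand 17 mm ahead of it and the grasp point (between the pads) lies 2 mm behind it; z points along the fingers, y is the line along which they close (so a half turn about z gives the same grasp; the last joint's range is limited). The gripper opens to 85 mm and grips with 20 to 120 N. Pads are 22 mm wide; open, the fingers measure 114 mm over their backs; the gripper's body (76 mm by 85 mm) begins 54 mm behind the grasp point. The pads swing forward as they close: fully open they stand 13 mm farther back than shut.
Start: joints at [-69.082, 5.22, 70.514, -0, 104.267, -3.249], TCP at [0.246, -0.547, 0.248] pointing down, gripper open.
Joint ranges: [-164.24, 164.24], [-49.07, 125.15], [9.68, 141.18], [-86.29, 266.29], [3.28, 154.24], [-151.56, 151.56]. Speed limits (degrees/s): [147.25, 147.25, 172.46, 180, 180, 180].

## Interface

Orientations are given as [roll, pitch, yaw] about the fixed x, y, z axes, in that order (R = Rz(yaw) Ry(pitch) Rx(roll)).
In Python, from station import bot gives the robot as it stands.
- The arm moves only by the tool step_arm, never from a script. Its argument "deltas" is a list that holds one entry, the list of rows, each a list of 7 numbers: the shift along the tool's x, y, z in mm, then the turn, a rotation vector about the tool's x, y, z in rad, then the opening, from 0 (shut) to 1 (fully open). A call has 1 to 20 rows; each row shifts and turns the commanded pose from where the row before left it, along the tool's axes as they then stand; what a row does not reach is not made up. A row lasts 1/8 s, in which the tool goes at most 62.5 mm and 10.7 degrees, less where a joint would pass 70% of its speed; a pose out of reach is approached as far as the arm can. A call with a gripper value outside its range is refused whole. The fingers move at their own pace and stop on an object; the grip force is fixed at half the most. Time passes only in rows, so rows that do not move let the fingers close. It gives the time, the measured TCP pose, the force, the opening and the grip force at its end, in the units of the state.
- bot.observe(): the state, without advancing time (a new reading comes with each control period).
- bot.snapshot(name): name is "scene" or "side" or "wrist"; returns (picture, depth): 400x640x3 uint8, red, green, blue; 400x640 float32, m along the optical axis (not along the pixel's ray), 0 where there is no reading.
- bot.get_calibration(name): a dict with "fx", "fy", "cx", "cy" (pixels), "eye" and "rotation" of the camera in the world. Camera axes: x right, y up, looking along -z (the intrinsics and any distortion apply to the point x, -y, -z); pixel columns grow to the right and rows downward; lengths in m; the calibration is good to about 2 mm. The wrist camera is an equidistant fisheye: a pixel r from the principal point sees the ray r / f radians off the axis. A picture is of the moment at which its call begins: read the wrist's pose just before it. get_calibration takes no time and is no camera call; for the wrist camera it gives the pose at the moment of the call.
- bot.close_job(): hands the job in; it is judged then, once.
Trained networks look in the newest picture that a camera, given by its name, has taken for a name from the list of things; names that differ only in an ending like _2 or _b are one class to them, and where a whole thing is asked for, a point or a joint stands for the part that bears it (a point fixed in the world has none). Each returns a list of dicts, best first, with "confidence" (0 to 1); they miss things now and then, are a little off and sometimes report something else, mostly with a low value. They report only what shows in the picture. A call takes as long as a camera call. They do not tell look-alikes from the thing itself.
- bot.cut_out(camera, thing): "region" (400x640 bool, what is visible of it) and "location" ([row, column] in pixels, amid what is visible of it).
The state is a dict: "t": time; "joint_positions": joint angles; "joint_vel": joint speeds; "joint_torque": joint torques, N m; "position": TCP position; "eef_rot": TCP orientation; "contact_force": force on the tool from outside, world axes, zero at the start; "ft_torque": the same for the moment, N m; "opening": opening from 0.0 (shut) to 1.0 (fully open); "gripper_force": force on a finger pad.
Only numpy, scipy, OpenCV 4.12 (cv2) and the standard library are available. Lean on these libraries where they do the work, as an engineer would, in place of code of your own. Each camera call takes 0.05 s, during which the arm holds its last target. There are 200 camera calls.

## Working session

There is one attempt and no reset: what is moved stays moved. The work goes in short steps, Python scripts to look and compute and a tool call to move; the robot and the scene stay as the last step left them, time stands still between calls to the robot, and variables do not carry over. Pictures are saved under pics/ and viewed, at most 14 in all, crops included, and the job is handed in when it is done.

Besides the shell and the picture viewer there is one more tool, called after "Call:" by a JSON object that holds its "fn" and its "kwargs". step_arm: Moves the arm, as the interface text tells. Its arguments: {"type":"object","properties":{"deltas":{"type":"array"}},"required":["deltas"]}

```bash
mkdir -p pics; ls; cat > h.py <<'E'
import numpy as np, cv2
from station import bot
def snap(cam,fn=None):
    c=bot.get_calibration(cam); im,d=bot.snapshot(cam)
    if fn: cv2.imwrite('pics/'+fn,im[:,:,::-1])
    return im,d,c
def pts(d,c,mask=None,fish=False):
    m=d>0
    if mask is not None: m&=mask
    v,u=np.nonzero(m); z=d[v,u]
    x=(u-c['cx'])/c['fx']; y=(v-c['cy'])/c['fy']
    if fish:
        r=np.hypot(x,y)+1e-9; k=np.tan(r)/r; x=x*k;y=y*k
    P=np.c_[x*z,-y*z,-z]
    return P@np.array(c['rotation']).T+np.array(c['eye'])
E
python3 - <<'E'
from h import *
for cam in ['scene','side']:
    im,d,c=snap(cam,cam+'0.png')
    print(cam,c,d.shape)
    for t in ['lid_small','lid_medium','lid_large','lid_huge','jar_small','jar_medium','jar_large','jar_huge','salt_shaker','mug']:
        for r in bot.cut_out(cam,t)[:3]:
            P=pts(d,c,r['region'])
            if len(P): print(t,round(r['confidence'],2),np.round(r['location']),P.min(0).round(3),P.max(0).round(3))
print(bot.observe())
E
```

```text
pics
scene {'fx': 378.80768030495443, 'fy': 378.80768030495443, 'cx': 319.2268376416771, 'cy': 190.3582871087735, 'eye': array([-0.07214074,  0.70340765,  0.70092051]), 'rotation': array([  54.89718326,   -0.69330762, -131.28456557])} (400, 640)Traceback (most recent call last):
  File "<stdin>", line 7, in <module>
  File "h.py", line 15, in pts
    return P@np.array(c['rotation']).T+np.array(c['eye'])
           ~~~~~~~~~~~~~~~~~~~~~~~~~~~^~~~~~~~~~~~~~~~~~~
ValueError: operands could not be broadcast together with shapes (553,) (3,)
```

Rotation is rpy in degrees.

```bash
sed -i "s/np.array(c\['rotation'\]).T/Rot.from_euler('xyz',c['rotation'],degrees=True).as_matrix().T/; 1a from scipy.spatial.transform import Rotation as Rot" h.py
python3 - <<'E'
from h import *
for cam in ['scene','side']:
    im,d,c=snap(cam,cam+'0.png')
    print(cam,c)
    for t in ['lid_small','lid_medium','lid_large','lid_huge','jar_small','jar_medium','jar_large','jar_huge','salt_shaker','mug']:
        for r in bot.cut_out(cam,t)[:3]:
            P=pts(d,c,r['region'])
            if len(P): print(t,round(r['confidence'],2),np.round(r['location']),np.percentile(P,2,0).round(3),np.percentile(P,98,0).round(3))
print(bot.observe())
E
```

```text
scene {'fx': 378.80768030495443, 'fy': 378.80768030495443, 'cx': 319.2268376416771, 'cy': 190.3582871087735, 'eye': array([-0.07214074,  0.70340765,  0.70092051]), 'rotation': array([  54.89718326,   -0.69330762, -131.28456557])}
lid_small 0.88 [280. 179.] [0.556 0.52  0.003] [0.615 0.578 0.066]
lid_small 0.87 [217. 310.] [0.42  0.23  0.124] [0.473 0.285 0.178]
lid_medium 0.96 [234. 316.] [0.409 0.222 0.082] [0.477 0.294 0.117]
lid_large 0.94 [247. 313.] [0.401 0.217 0.044] [0.481 0.3   0.079]
lid_huge 0.72 [259. 313.] [0.395 0.216 0.004] [0.486 0.308 0.041]
jar_small 0.83 [174. 434.] [ 0.424 -0.292  0.005] [ 0.478 -0.232  0.086]
jar_medium 0.88 [189. 302.] [0.592 0.114 0.014] [0.665 0.187 0.106]
jar_large 0.91 [197. 379.] [ 0.417 -0.04   0.002] [0.506 0.051 0.126]
jar_huge 0.73 [151. 369.] [ 0.595 -0.218  0.018] [ 0.7   -0.112  0.145]
salt_shaker 0.5 [172. 330.] [ 0.655 -0.061  0.001] [0.733 0.01  0.09 ]
mug 0.81 [222. 253.] [0.585 0.285 0.008] [0.664 0.38  0.095]
side {'fx': 413.5197274425772, 'fy': 413.5197274425772, 'cx': 313.97501116397524, 'cy': 200.96706241023284, 'eye': array
[... 857 characters left out ...]
]
{'t': 1.2, 'joint_positions': array([-6.90815677e+01,  5.21919151e+00,  7.05117626e+01,  7.71729666e-04,
        1.04266649e+02, -3.24745058e+00]), 'joint_vel': array([-0.04695447,  0.0061958 ,  0.06704653,  0.07114868,  0.09454875,
        0.06828011]), 'joint_torque': array([ 2.47433236e-04, -4.58474708e+01, -4.18087578e+01,  2.02406318e-04,
        9.98192118e-04, -1.47534422e-05]), 'position': array([ 0.24565075, -0.54743562,  0.2483012 ]), 'eef_rot': array([ 1.79997565e+02, -6.10945680e-04,  2.41660731e+01]), 'contact_force': array([-0.74203274, -0.40055154,  0.45676172]), 'ft_torque': array([ 0.02412909,  0.03456998, -0.0407434 ]), 'gripper_force': 0.0, 'opening': 0.9970546317908087}
```

View pics/scene0.png

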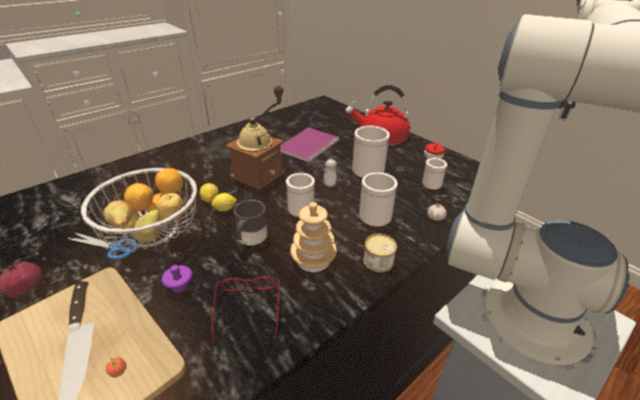

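View pics/side0.png

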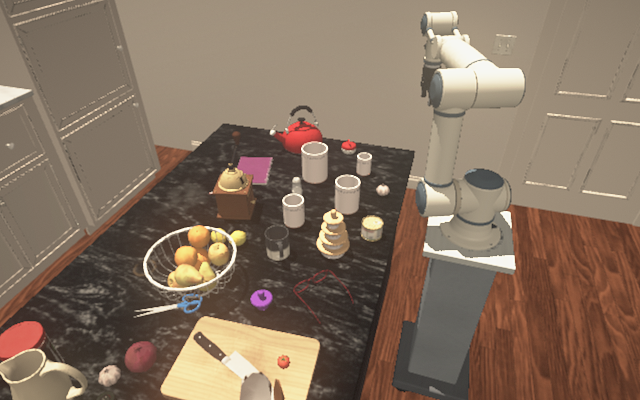

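The stack of wooden lids is at scene (313,240). The lid-shaped purple thing at scene (177,278), also at side (261,298), is the decoy. The wooden lid on top of the stack, at scene (313,212), is the real lid_small. Jars are at scene (433,173), (301,193), (378,198) and (370,150). Next I fit circles and save a crop to confirm.

```bash
cat >> h.py <<'E'
from scipy.optimize import least_squares
RJ=dict(jar_small=(31,26,85),jar_medium=(39,34,105),jar_large=(47,42,125),jar_huge=(55,50,145))
RL=dict(lid_small=(33,152),lid_medium=(41,114),lid_large=(49,76),lid_huge=(57,38))
def fitrim(P,guess,z,r,tol=.006,zt=.005,sel=.02):
    """annulus fit: P near height z; r=(outer,inner) m"""
    Q=P[np.abs(P[:,2]-z)<zt][:,:2]; g=np.array(guess[:2],float)
    for k in range(6):
        D=np.hypot(*(Q-g).T); q=Q[(D>r[1]-sel)&(D<r[0]+sel)]
        f=lambda c:np.maximum(0,np.hypot(*(q-c).T)-r[0])+np.maximum(0,r[1]-np.hypot(*(q-c).T))+.02*(np.hypot(*(q-c).T)-(r[0]+r[1])/2)
        g=least_squares(f,g,loss='soft_l1',f_scale=.001).x; sel=max(.006,sel*.7)
    return g,len(q)
JG=dict(jar_small=(.455,-.262),jar_medium=(.63,.15),jar_large=(.464,.005),jar_huge=(.65,-.165))
E
python3 - <<'E'
from h import *
for cam in ['scene','side']:
    im,d,c=snap(cam); P=pts(d,c)
    print(cam)
    for n,(ro,ri,h) in RJ.items():
        print(n,fitrim(P,JG[n],h/1e3,(ro/1e3,ri/1e3)))
    for n,(ro,z) in RL.items():
        print(n,fitrim(P,(.455,.262),z/1e3,(ro/1e3,ro/1e3-.010),zt=.004))
    k=P[(P[:,0]>.2)&(P[:,0]<.9)&(P[:,1]>-.6)&(P[:,1]<-.3)&(P[:,2]>.1)]
    if len(k):print('kettle',np.percentile(k,1,0).round(2),np.percentile(k,99,0).round(2))
    if cam=='scene': cv2.imwrite('pics/crop.png',cv2.resize(im[190:300,140:400,::-1],None,fx=3,fy=3,interpolation=2))
E
```

```text
scene
jar_small (array([ 0.45409118, -0.26321912]), 102)
jar_medium (array([0.63016129, 0.14853873]), 155)
jar_large (array([0.46256077, 0.00473572]), 198)
jar_huge (array([ 0.64853281, -0.16670556]), 168)
lid_small (array([0.45170397, 0.25351723]), 281)
lid_medium (array([0.45005827, 0.25429934]), 327)
lid_large (array([0.45042282, 0.25242072]), 386)
lid_huge (array([0.45200613, 0.2514728 ]), 427)
kettle [ 0.2  -0.59  0.1 ] [ 0.9  -0.31  0.57]
side
jar_small (array([ 0.46101477, -0.26094634]), 49)
jar_medium (array([0.63581928, 0.14964319]), 104)
jar_large (array([0.46836973, 0.00588653]), 117)
jar_huge (array([ 0.65460161, -0.16463765]), 107)
lid_small (array([0.45443218, 0.2550501 ]), 127)
lid_medium (array([0.45508876, 0.2534755 ]), 150)
lid_large (array([0.45409788, 0.25179539]), 176)
lid_huge (array([0.45452866, 0.25143447]), 196)
kettle [ 0.2  -0.59  0.1 ] [ 0.86 -0.31  0.62]
```

View pics/crop.png

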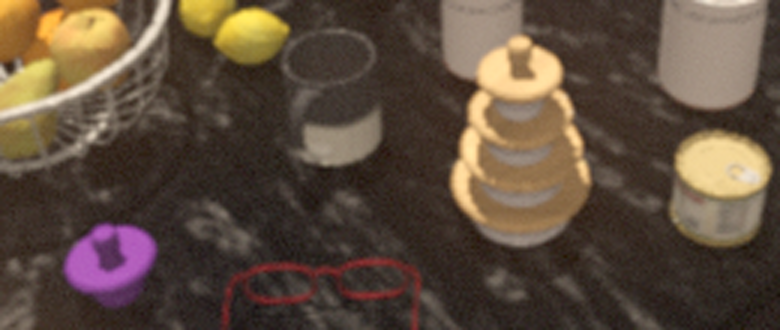

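Call:
{"fn": "step_arm", "kwargs": {"deltas": [[[0, 0, -10, 0, 0, 0.14, 1], [0, 0, -15, 0, 0, 0.14, 1], [0, 0, -15, 0, 0, 0.1418, 1], [30, -40, 0, 0, 0, 0, 1], [35, -50, 0, 0, 0, 0, 1], [35, -50, 0, 0, 0, 0, 1], [35, -50, 0, 0, 0, 0, 1], [35, -50, 0, 0, 0, 0, 1], [20, -30, 0, 0, 0, 0, 1], [0, 0, 0, 0, 0, 0, 1], [0, 0, 0, 0, 0, 0, 1]]]}}

```text
t: 2.68
position: [0.4354, -0.2778, 0.2883]
eef_rot: [180.0, 0.0, 0.0]
contact_force: [0.0, 0.2, 0.6]
opening: 1.0
gripper_force: 0.0
```

The crop shows the purple decoy at crop (110,255) and the wooden stack with its small lid on top at crop (520,75). That wooden lid is the one to take. Now I look with the wrist camera over jar_small.

```bash
cat >> h.py <<'E'
def wrist(fn=None):
    im,d,c=snap('wrist',fn); return im,d,c,pts(d,c,fish=True)
def wjars(P):
    for n,(ro,ri,h) in RJ.items():
        try: print(n,fitrim(P,JG[n],h/1e3,(ro/1e3,ri/1e3),zt=.008))
        except Exception as e: print(n,'none')
E
python3 - <<'E'
from h import *
im,d,c,P=wrist('w1.png'); print(c,bot.observe()['position']); wjars(P)
q=P[(np.hypot(P[:,0]-.457,P[:,1]+.262)<.04)&(P[:,2]>.06)];print(np.percentile(q[:,2],[5,50,95]))
k=P[(P[:,0]>.2)&(P[:,0]<.85)&(P[:,1]>-.6)&(P[:,1]<.1)&(P[:,2]>.15)&(P[:,2]<.26)];print(np.percentile(k,[1,99],0)) if len(k) else 0
E
```

```text
{'fx': 309.70691628693146, 'fy': 309.70691628693146, 'cx': 317.50040287146936, 'cy': 202.36598914271593, 'eye': array([ 0.50783062, -0.27838991,  0.41358338]), 'rotation': array([-16.44615067,  -0.11013329, -90.01329681])} [ 0.43518481 -0.27816328  0.28822759]
jar_small (array([ 0.45708121, -0.26616769]), 823)
jar_medium (array([0.6326096 , 0.14521294]), 544)
jar_large (array([0.46548111, 0.00142794]), 1118)
jar_huge (array([ 0.65165893, -0.16965272]), 673)
[0.08529191 0.35713908 0.37304598]
```

View pics/w1.png

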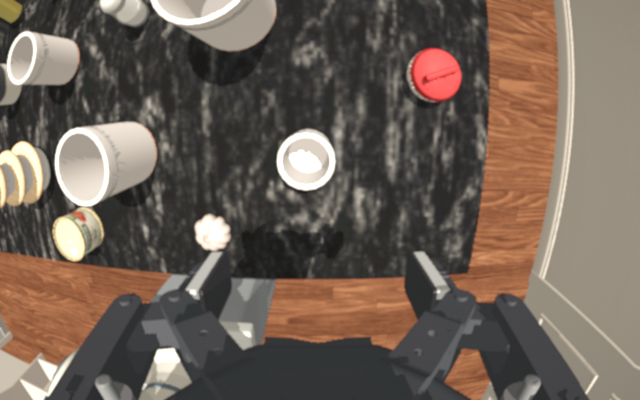

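Call:
{"fn": "step_arm", "kwargs": {"deltas": [[[3, -30, 0, 0, 0, 0, 1], [3, -50, 0, 0, 0, 0, 1], [3, -55, 0, 0, 0, 0, 1], [3, -55, 0, 0, 0, 0, 1], [3, -45, 0, 0, 0, 0, 1], [3, -30, 0, 0, 0, 0, 1], [0, 0, 0, 0, 0, 0, 1], [0, 0, 0, 0, 0, 0, 1]]]}}

```text
t: 3.72
position: [0.4536, -0.0137, 0.2882]
eef_rot: [180.0, 0.0, -0.1]
contact_force: [0.2, 0.6, -0.4]
opening: 0.995
gripper_force: 0.0
```

Wrist view 1 shows jar_small at (306,160), jar_large at (85,165) and the stack at (25,175). The fingers are symmetric around column 318. Next I look above jar_large and check the camera's bias against the fingers.

```bash
cat >> h.py <<'E'
def lids(P,names,g=(.453,.253)):
    for n in names:
        ro,z=RL[n]; print(n,fitrim(P,g,z/1e3,(ro/1e3,ro/1e3-.010),zt=.006))
def fingers(P,p):
    q=P[(np.abs(P[:,0]-p[0])<.02)&(np.abs(P[:,1]-p[1])<.075)&(np.abs(P[:,2]-p[2])<.03)]
    a=q[q[:,1]<p[1],1];b=q[q[:,1]>p[1],1]
    print('fing',len(a),len(b),a.max()-p[1] if len(a) else 0,b.min()-p[1] if len(b) else 0,q.mean(0)-p, np.percentile(q,[2,98],0)-p)
E
python3 - <<'E'
from h import *
p=bot.observe()['position'];im,d,c,P=wrist('w2.png'); wjars(P);lids(P,RL);fingers(P,p)
E
```

```text
jar_small (array([ 0.4566207 , -0.26515523]), 686)
jar_medium (array([0.63260852, 0.14616484]), 927)
jar_large (array([0.4657994 , 0.00246146]), 1673)
jar_huge (array([ 0.65167572, -0.16822652]), 1003)
lid_small (array([0.45206927, 0.25461642]), 1174)
lid_medium (array([0.44974999, 0.25672971]), 1176)
lid_large (array([0.44932593, 0.25583408]), 1270)
lid_huge (array([0.45000942, 0.25501129]), 1310)
fing 1794 1804 -0.04264660070971648 0.04109079016059106 [ 0.00508696 -0.00066359  0.01504638] [[-0.00930742 -0.05559362 -0.0022493 ]
 [ 0.01214425  0.05407769  0.02925347]]
```

Call:
{"fn": "step_arm", "kwargs": {"deltas": [[[0, -30, 0, 0, 0, 0, 0.8], [0, -50, 0, 0, 0, 0, 0.6], [0, -55, 0, 0, 0, 0, 0.6], [0, -55, 0, 0, 0, 0, 0.6], [0, -45, 0, 0, 0, 0, 0.6], [0, -30, 0, 0, 0, 0, 0.6], [0, 0, 0, 0, 0, 0, 0.6], [0, 0, 0, 0, 0, 0, 0.6]]]}}

```text
t: 4.78
position: [0.4542, 0.2512, 0.2882]
eef_rot: [180.0, 0.0, -0.1]
contact_force: [-0.1, -0.0, -0.2]
opening: 0.599
gripper_force: 0.0
```

```bash
python3 - <<'E'
from h import *
p=bot.observe()['position'];print(p);im,d,c,P=wrist('w3.png'); wjars(P);lids(P,RL);fingers(P,p)
k=P[(np.hypot(P[:,0]-.453,P[:,1]-.253)<.03)&(P[:,2]>.165)&(P[:,2]<.19)]
print('knob',len(k),np.percentile(k,[3,50,97],0))
E
```

```text
[0.45417825 0.25124032 0.2881743 ]
jar_small (array([ 0.4567503 , -0.26457954]), 355)
jar_medium (array([0.63257378, 0.14730933]), 852)
jar_large (array([0.46556116, 0.00347101]), 1276)
jar_huge (array([ 0.65192033, -0.16746988]), 570)
lid_small (array([0.45123755, 0.25359416]), 2937)
lid_medium (array([0.44972626, 0.25411204]), 1093)
lid_large (array([0.44933118, 0.25298243]), 1087)
lid_huge (array([0.45055526, 0.25200281]), 1016)
fing 1878 1877 -0.025902723536984 0.024216612611293653 [ 0.00632303 -0.00080463  0.01134551] [[-0.00886633 -0.03945844 -0.01063923]
 [ 0.01290603  0.03788727  0.02942514]]
knob 477 [[0.4451195  0.24572144 0.16675578]
 [0.45479826 0.25374795 0.17671998]
 [0.46197077 0.26189977 0.1784377 ]]
```

View pics/w3.png

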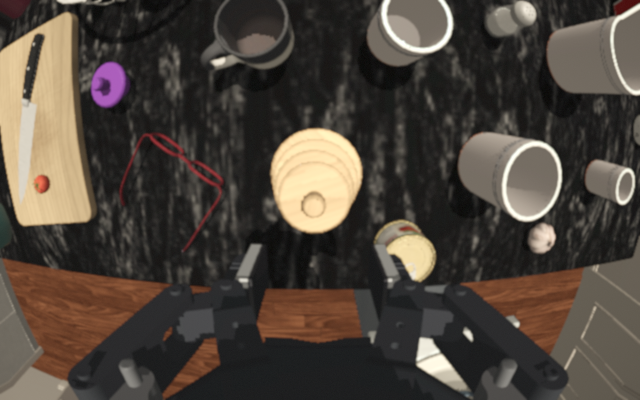

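Wrist view 3 shows the stack centred at (315,190), with the top knob at (313,205) between the fingers. Next I descend onto the small lid's knob.

Call:
{"fn": "step_arm", "kwargs": {"deltas": [[[-1, -2, 25, 0, 0, 0, 0.6], [-1, -1, 40, 0, 0, 0, 0.5], [0, 0, 30, 0, 0, 0, 0.5], [0, 0, 15, 0, 0, 0, 0.5], [0, 0, 4, 0, 0, 0, 0.5], [0, 0, 0, 0, 0, 0, 0.2], [0, 0, 0, 0, 0, 0, 0], [0, 0, 0, 0, 0, 0, 0], [0, 0, 0, 0, 0, 0, 0], [0, 0, 0, 0, 0, 0, 0]]]}}

```text
t: 6.08
position: [0.4521, 0.2558, 0.1756]
eef_rot: [-179.9, -0.1, 0.0]
contact_force: [-0.9, -0.7, 5.1]
opening: 0.211
gripper_force: 58.8
```

Call:
{"fn": "step_arm", "kwargs": {"deltas": [[[0, 0, -15, 0, 0, 0, 0], [0, 0, -25, 0, 0, 0, 0], [0, 20, -20, 0, 0, 0, 0], [0, 45, 0, 0, 0, 0, 0], [0, 55, 0, 0, 0, 0, 0], [1, 55, 0, 0, 0, 0, 0], [1, 55, 0, 0, 0, 0, 0], [1, 55, 0, 0, 0, 0, 0], [1, 55, 0, 0, 0, 0, 0], [1, 55, 0, 0, 0, 0, 0], [0, 55, 0, 0, 0, 0, 0], [0, 45, 0, 0, 0, 0, 0], [0, 23, 0, 0, 0, 0, 0], [0, 0, 0, 0, 0, 0, 0], [0, 0, 0, 0, 0, 0, 0]]]}}

```text
t: 7.95
position: [0.4569, -0.2613, 0.2345]
eef_rot: [-180.0, -0.0, 0.1]
contact_force: [-1.6, 0.3, -0.9]
opening: 0.207
gripper_force: 58.7
```

```bash
cat >> h.py <<'E'
def held(P,p,lid,jar):
    ro=RL[lid][0]/1e3; a,n=fitrim(P,p[:2],p[2]-.021,(ro,ro-.012),zt=.006)
    r=RJ[jar]; b,m=fitrim(P,JG[jar],r[2]/1e3,(r[0]/1e3,r[1]/1e3),zt=.008)
    print('held',a,n,'jar',b,m,'jar-held mm',(b-a)*1e3,'lid-tcp',(a-p[:2])*1e3)
E
python3 - <<'E'
from h import *
p=bot.observe()['position'];print(p);im,d,c,P=wrist('w4.png');held(P,p,'lid_small','jar_small')
E
```

```text
[ 0.45690759 -0.26131306  0.23448971]
held [ 0.45335145 -0.26249556] 5303 jar [ 0.45681554 -0.26593758] 647 jar-held mm [ 3.464089   -3.44202362] lid-tcp [-3.5561461  -1.18250281]
```

View pics/w4.png

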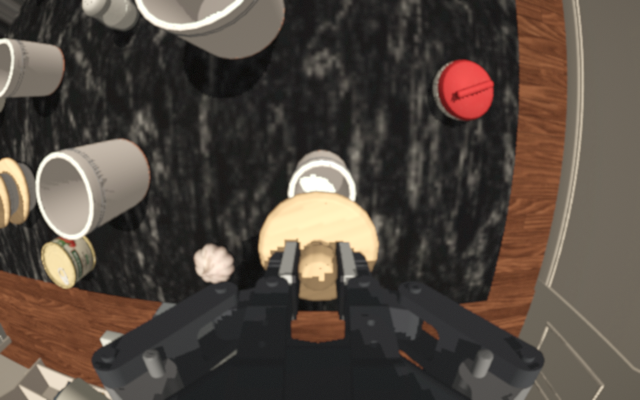

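Wrist view 4 shows the lid held at (318,245), with jar_small's rim just ahead of it at (320,185). I correct by about 3 mm and lower the lid in.

Call:
{"fn": "step_arm", "kwargs": {"deltas": [[[2, 1.5, 25, 0, 0, 0, 0], [1.5, 1, 35, 0, 0, 0, 0], [0, 0, 20, 0, 0, 0, 0], [0, 0, 10, 0, 0, 0, 0], [0, 0, 8, 0, 0, 0, 0], [0, 0, 8, 0, 0, 0, 0], [0, 0, 5, 0, 0, 0, 0], [0, 0, 0, 0, 0, 0, 0]]]}}

```text
t: 9.0
position: [0.4599, -0.265, 0.123]
eef_rot: [-180.0, 0.0, -0.0]
contact_force: [-0.7, -0.2, 0.0]
opening: 0.207
gripper_force: 58.7
```

Call:
{"fn": "step_arm", "kwargs": {"deltas": [[[0, 0, 3, 0, 0, 0, 0], [0, 0, 1.5, 0, 0, 0, 0], [0, 0, 1.5, 0, 0, 0, 0], [0, 0, 0, 0, 0, 0, 0]]]}}

```text
t: 9.5
position: [0.4605, -0.2651, 0.1193]
eef_rot: [179.9, -0.1, 0.0]
contact_force: [-3.3, 1.0, 7.9]
opening: 0.205
gripper_force: 59.6
```

Call:
{"fn": "step_arm", "kwargs": {"deltas": [[[0, 0, 1.5, 0, 0, 0, 0], [0, 0, 0, 0, 0, 0, 0]]]}}

```text
t: 9.75
position: [0.4609, -0.2652, 0.1193]
eef_rot: [179.9, -0.2, 0.0]
contact_force: [-4.1, 2.8, 12.8]
opening: 0.209
gripper_force: 60.2
```

Call:
{"fn": "step_arm", "kwargs": {"deltas": [[[0, 0, -2, 0, 0, 0, 0], [0, 0, 0, 0, 0, 0, 0.45], [0, 0, 0, 0, 0, 0, 0.45], [0, 0, 0, 0, 0, 0, 0.5], [0, 0, -20, 0, 0, 0, 0.5], [0, 0, -40, 0, 0, 0, 0.5], [0, 0, -40, 0, 0, 0, 0.5], [0, 0, -20, 0, 0, 0, 0.5], [0, 0, 0, 0, 0, 0, 0.5]]]}}

```text
t: 10.88
position: [0.4607, -0.2653, 0.2399]
eef_rot: [179.9, -0.2, -0.0]
contact_force: [0.4, -0.1, -0.0]
opening: 0.501
gripper_force: 0.0
```

```bash
cat >> h.py <<'E'
def seated(P,lid,jar):
    r=RL[lid][0]/1e3;h=RJ[jar][2]/1e3+.01;a,n=fitrim(P,JG[jar],h,(r,r-.012),zt=.012)
    q=P[(np.hypot(*(P[:,:2]-a).T)<r-.002)&(np.hypot(*(P[:,:2]-a).T)>.014)&(np.abs(P[:,2]-h)<.02)]
    A=np.c_[q[:,:2]-a,np.ones(len(q))]; s=np.linalg.lstsq(A,q[:,2],rcond=None)[0]
    print('seated',a,n,'tilt deg',np.degrees(s[:2]),'z',s[2],'want',h)
E
python3 - <<'E'
from h import *
p=bot.observe()['position'];print(p);im,d,c,P=wrist('w5.png');seated(P,'lid_small','jar_small')
E
```

```text
[ 0.46070986 -0.26530981  0.23986209]
seated [ 0.45655725 -0.26647697] 2998 tilt deg [ 0.17908097 -0.08981242] z 0.09467819617745439 want 0.095
```

View pics/w5.png

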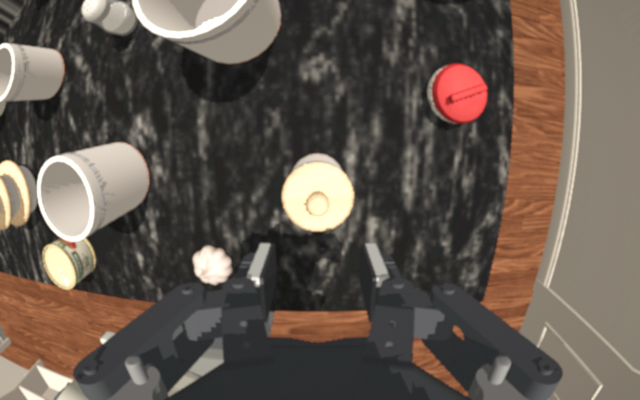

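Wrist view 5 shows the small lid flat on jar_small at (318,197), with tilt under 0.3° and the height right. Next is the medium lid.

Call:
{"fn": "step_arm", "kwargs": {"deltas": [[[0, -25, 0, 0, 0, 0, 0.5], [-1, -45, 0, 0, 0, 0, 0.5], [-1, -55, 0, 0, 0, 0, 0.5], [-1, -55, 0, 0, 0, 0, 0.5], [-1, -55, 0, 0, 0, 0, 0.5], [-1, -55, 0, 0, 0, 0, 0.5], [-1, -55, 0, 0, 0, 0, 0.5], [-1, -55, 0, 0, 0, 0, 0.5], [-1, -55, 0, 0, 0, 0, 0.5], [-1, -40, 0, 0, 0, 0, 0.5], [-1, -25, 0, 0, 0, 0, 0.5], [0, 0, 0, 0, 0, 0, 0.5], [0, 0, 0, 0, 0, 0, 0.5]]]}}

```text
t: 12.55
position: [0.4499, 0.2543, 0.2363]
eef_rot: [179.9, 0.1, -0.0]
contact_force: [-0.1, 0.1, -0.1]
opening: 0.503
gripper_force: 0.0
```

```bash
python3 - <<'E'
from h import *
p=bot.observe()['position'];print(p);im,d,c,P=wrist('w6.png');lids(P,['lid_medium','lid_large','lid_huge'])
k=P[(np.hypot(P[:,0]-.453,P[:,1]-.253)<.03)&(P[:,2]>.13)&(P[:,2]<.15)]
print('knob',len(k),np.percentile(k,[3,50,97],0)); wjars(P)
E
```

```text
[0.44987655 0.2543167  0.23629755]
lid_medium (array([0.44890997, 0.2541463 ]), 4245)
lid_large (array([0.44923359, 0.25306567]), 1434)
lid_huge (array([0.45056977, 0.25225857]), 1306)
knob 499 [[0.44351254 0.24596682 0.13233694]
 [0.45235477 0.25431826 0.13899718]
 [0.45924431 0.26195138 0.14070404]]
jar_small (array([ 0.4564223 , -0.26363636]), 75)
jar_medium (array([0.63275782, 0.14746274]), 833)
jar_large (array([0.46549753, 0.0036041 ]), 1570)
jar_huge (array([ 0.6501646 , -0.16554889]), 1)
```

Call:
{"fn": "step_arm", "kwargs": {"deltas": [[[0.5, -0.5, 25, 0, 0, 0, 0.5], [0.5, -0.5, 35, 0, 0, 0, 0.5], [0, 0, 25, 0, 0, 0, 0.5], [0, 0, 12, 0, 0, 0, 0.5], [0, 0, 3, 0, 0, 0, 0.5], [0, 0, 0, 0, 0, 0, 0], [0, 0, 0, 0, 0, 0, 0], [0, 0, 0, 0, 0, 0, 0], [0, 0, 0, 0, 0, 0, 0]]]}}

```text
t: 13.72
position: [0.4517, 0.2563, 0.139]
eef_rot: [-180.0, -0.1, -0.0]
contact_force: [-0.3, -0.7, 4.5]
opening: 0.206
gripper_force: 58.8
```

Call:
{"fn": "step_arm", "kwargs": {"deltas": [[[0, 0, -15, 0, 0, 0, 0], [0, 0, -30, 0, 0, 0, 0], [10, 6, -30, 0, 0, 0, 0], [30, 20, 0, 0, 0, 0, 0], [45, 28, 0, 0, 0, 0, 0], [45, 26, 0, 0, 0, 0, 0], [30, 16, 0, 0, 0, 0, 0], [18, 10, 0, 0, 0, 0, 0], [0, 0, 0, 0, 0, 0, 0], [0, 0, 0, 0, 0, 0, 0]]]}}

```text
t: 14.98
position: [0.6286, 0.1506, 0.2129]
eef_rot: [-180.0, 0.0, 0.0]
contact_force: [0.0, 0.5, -1.6]
opening: 0.207
gripper_force: 58.7
```

```bash
python3 - <<'E'
from h import *
p=bot.observe()['position'];print(p);im,d,c,P=wrist('w7.png');held(P,p,'lid_medium','jar_medium')
E
```

```text
[0.62862334 0.15057781 0.21292306]
held [0.62168375 0.14953785] 7426 jar [0.63295994 0.14693115] 878 jar-held mm [11.27618873 -2.60669444] lid-tcp [-6.93958994 -1.03995838]
```

```bash
cat >> h.py <<'E'
def disc(P,p,lid):
    R=RL[lid][0]/1e3
    q=P[(np.abs(P[:,2]-p[2]+.023)<.012)&(np.hypot(P[:,0]-p[0],P[:,1]-p[1])<R+.012)&(P[:,0]>p[0]+.014)]
    A=np.c_[q[:,:2]-p[:2],np.ones(len(q))]
    s=np.linalg.lstsq(A,q[:,2],rcond=None)[0]; ok=np.abs(A@s-q[:,2])<.003; q=q[ok]; s=np.linalg.lstsq(A[ok],q[:,2],rcond=None)[0]
    m=np.abs(q[:,1]-p[1])<.01
    print('tilt deg',np.degrees(s[:2]),'z rel',s[2]-p[2],'front-R-tcp mm',(np.percentile(q[m,0],99)-R-p[0])*1e3)
    a=[np.percentile(q[np.abs(q[:,0]-p[0]-t)<.003,1],[1,99]).mean()-p[1] for t in (.017,.022,.027)]
    print('y mid mm',np.array(a)*1e3)
E
python3 - <<'E'
from h import *
p=bot.observe()['position'];im,d,c,P=wrist();disc(P,p,'lid_medium')
cv2.imwrite('pics/w7.png',im[:,:,::-1])
E
```

```text
tilt deg [-3.05489397 -0.43905214] z rel -0.024751975556287387 front-R-tcp mm -2.190952773589161
y mid mm [-1.03799643 -0.88019431 -1.04784324]
```

View pics/w7.png

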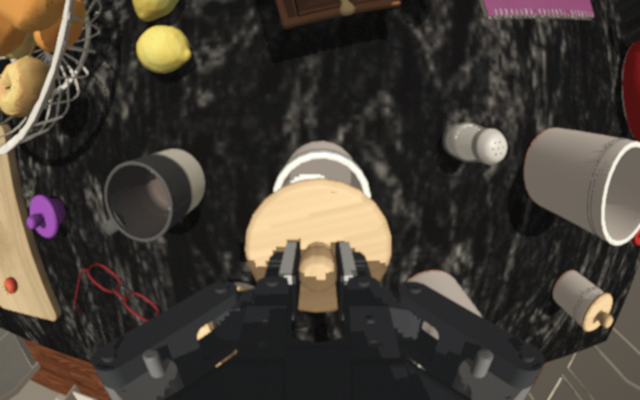

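Wrist view 7 shows the medium lid held at (318,240), drooping about 3° forward, with jar_medium's rim ahead at (322,185). I move 7 mm forward and lower it.

Call:
{"fn": "step_arm", "kwargs": {"deltas": [[[4, 1, 15, 0, 0, 0, 0], [3, 1, 20, 0, 0, 0, 0], [0, 0, 12, 0, 0, 0, 0], [0, 0, 8, 0, 0, 0, 0], [0, 0, 8, 0, 0, 0, 0], [0, 0, 4, 0, 0, 0, 0], [0, 0, 0, 0, 0, 0, 0]]]}}

```text
t: 15.95
position: [0.6361, 0.1481, 0.1457]
eef_rot: [-180.0, 0.0, 0.0]
contact_force: [-0.9, 0.2, -0.8]
opening: 0.204
gripper_force: 58.7
```

Call:
{"fn": "step_arm", "kwargs": {"deltas": [[[0, 0, 3, 0, 0, 0, 0], [0, 0, 2, 0, 0, 0, 0], [0, 0, 1.5, 0, 0, 0, 0], [0, 0, 1.5, 0, 0, 0, 0], [0, 0, 0, 0, 0, 0, 0]]]}}

```text
t: 16.58
position: [0.6366, 0.1482, 0.1404]
eef_rot: [-180.0, -0.2, -0.0]
contact_force: [-2.5, -0.4, 8.6]
opening: 0.206
gripper_force: 59.6
```

Call:
{"fn": "step_arm", "kwargs": {"deltas": [[[0, 0, 1.5, 0, 0, 0, 0], [0, 0, 1, 0, 0, 0, 0], [0, 0, 0, 0, 0, 0, 0], [0, 0, -2, 0, 0, 0, 0], [0, 0, 0, 0, 0, 0, 0.5], [0, 0, 0, 0, 0, 0, 0.5], [0, 0, 0, 0, 0, 0, 0.5], [0, 0, -20, 0, 0, 0, 0.5], [0, 0, -40, 0, 0, 0, 0.5], [0, 0, -30, 0, 0, 0, 0.5], [0, 0, 0, 0, 0, 0, 0.5]]]}}

```text
t: 17.95
position: [0.6374, 0.1483, 0.2328]
eef_rot: [-179.9, -0.5, -0.0]
contact_force: [0.3, -0.9, 0.5]
opening: 0.501
gripper_force: 0.0
```

```bash
python3 - <<'E'
from h import *
p=bot.observe()['position'];print(p);im,d,c,P=wrist('w8.png');seated(P,'lid_medium','jar_medium')
E
```

```text
[0.63739577 0.14829295 0.23281311]
seated [0.63399515 0.14712065] 4755 tilt deg [ 0.08707639 -0.0745742 ] z 0.11469040937711676 want 0.11499999999999999
```

The medium lid is seated flat at the right height. Next is the large lid.

Call:
{"fn": "step_arm", "kwargs": {"deltas": [[[-15, -8, 0, 0, 0, 0, 0.5], [-40, -22, 0, 0, 0, 0, 0.5], [-48, -28, 0, 0, 0, 0, 0.5], [-44, -26, 10, 0, 0, 0, 0.5], [-25, -14, 10, 0, 0, 0, 0.5], [-15, -8, 0, 0, 0, 0, 0.5], [0, 0, 0, 0, 0, 0, 0.5], [0, 0, 0, 0, 0, 0, 0.5]]]}}

```text
t: 19.0
position: [0.45, 0.2537, 0.2075]
eef_rot: [180.0, -0.0, -0.0]
contact_force: [1.1, -1.2, 0.3]
opening: 0.502
gripper_force: 0.0
```

```bash
python3 - <<'E'
from h import *
o=bot.observe();p=o['position'];print(p,o['eef_rot']);im,d,c,P=wrist('w9.png');lids(P,['lid_large','lid_huge'])
k=P[(np.hypot(P[:,0]-.45,P[:,1]-.253)<.03)&(P[:,2]>.092)&(P[:,2]<.115)]
print('knob',len(k),np.percentile(k,[3,50,97],0)); wjars(P)
E
```

```text
[0.44999807 0.25365737 0.20747702] [ 1.79989104e+02 -3.38163009e-02 -4.01561495e-02]
lid_large (array([0.44862286, 0.2530869 ]), 4877)
lid_huge (array([0.45055354, 0.2522647 ]), 1552)
knob 473 [[0.44351441 0.2450719  0.09449294]
 [0.45215754 0.25303305 0.10105882]
 [0.45942338 0.26098563 0.10249955]]
jar_small (array([ 0.455, -0.262]), 0)
jar_medium (array([0.63174336, 0.14745604]), 627)
jar_large (array([0.46563117, 0.00390227]), 1811)
jar_huge (array([ 0.65 , -0.165]), 0)
```

Call:
{"fn": "step_arm", "kwargs": {"deltas": [[[0.5, -0.5, 25, 0, 0, 0, 0.5], [0.5, -0.5, 40, 0, 0, 0, 0.5], [0, 0, 28, 0, 0, 0, 0.5], [0, 0, 12, 0, 0, 0, 0.5], [0, 0, 3, 0, 0, 0, 0.5], [0, 0, 0, 0, 0, 0, 0], [0, 0, 0, 0, 0, 0, 0], [0, 0, 0, 0, 0, 0, 0], [0, 0, 0, 0, 0, 0, 0]]]}}

```text
t: 20.18
position: [0.4509, 0.2554, 0.1007]
eef_rot: [-179.9, -0.1, 0.0]
contact_force: [1.1, -0.7, 6.1]
opening: 0.21
gripper_force: 58.8
```

Call:
{"fn": "step_arm", "kwargs": {"deltas": [[[0, 0, -15, 0, 0, 0, 0], [0, 0, -30, 0, 0, 0, 0], [0, 0, -45, 0, 0, 0, 0], [2, 20, -40, 0, 0, 0, 0], [3, 45, 0, 0, 0, 0, 0], [3, 55, 0, 0, 0, 0, 0], [3, 55, 0, 0, 0, 0, 0], [2, 45, 0, 0, 0, 0, 0], [2, 30, 0, 0, 0, 0, 0], [0, 0, 0, 0, 0, 0, 0], [0, 0, 0, 0, 0, 0, 0]]]}}

```text
t: 21.55
position: [0.465, 0.0056, 0.2295]
eef_rot: [-180.0, 0.0, 0.0]
contact_force: [-0.5, 0.2, -0.2]
opening: 0.208
gripper_force: 58.8
```

```bash
python3 - <<'E'
from h import *
p=bot.observe()['position'];print(p);im,d,c,P=wrist('w10.png');held(P,p,'lid_large','jar_large');disc(P,p,'lid_large')
E
```

```text
[0.46502148 0.00557327 0.22949046]
held [0.45851686 0.00449937] 10384 jar [0.46543357 0.00266687] 759 jar-held mm [ 6.91670356 -1.83250093] lid-tcp [-6.5046195  -1.07389894]
tilt deg [-1.63745162 -0.20242606] z rel -0.024758552981970383 front-R-tcp mm -1.7715042303205197
y mid mm [-0.85520431 -0.94053052 -0.97715559]
```

Call:
{"fn": "step_arm", "kwargs": {"deltas": [[[2, 1, 15, 0, 0, 0, 0], [1, 0.5, 20, 0, 0, 0, 0], [0, 0, 12, 0, 0, 0, 0], [0, 0, 8, 0, 0, 0, 0], [0, 0, 6, 0, 0, 0, 0], [0, 0, 3, 0, 0, 0, 0], [0, 0, 0, 0, 0, 0, 0]]]}}

```text
t: 22.48
position: [0.4682, 0.0036, 0.1654]
eef_rot: [-180.0, -0.0, -0.0]
contact_force: [-0.4, 1.0, -2.1]
opening: 0.211
gripper_force: 58.8
```

Call:
{"fn": "step_arm", "kwargs": {"deltas": [[[0, 0, 3, 0, 0, 0, 0], [0, 0, 2, 0, 0, 0, 0], [0, 0, 1.5, 0, 0, 0, 0], [0, 0, 1.5, 0, 0, 0, 0], [0, 0, 0, 0, 0, 0, 0]]]}}

```text
t: 23.1
position: [0.4685, 0.0035, 0.16]
eef_rot: [180.0, -0.2, -0.0]
contact_force: [-4.2, -0.3, 10.6]
opening: 0.209
gripper_force: 60.1
```

Call:
{"fn": "step_arm", "kwargs": {"deltas": [[[0, 0, 1.5, 0, 0, 0, 0], [0, 0, 1, 0, 0, 0, 0], [0, 0, 0, 0, 0, 0, 0], [0, 0, -2, 0, 0, 0, 0], [0, 0, 0, 0, 0, 0, 0.5], [0, 0, 0, 0, 0, 0, 0.5], [0, 0, 0, 0, 0, 0, 0.5], [0, 0, -20, 0, 0, 0, 0.5], [0, 0, -40, 0, 0, 0, 0.5], [0, 0, -30, 0, 0, 0, 0.5], [0, 0, 0, 0, 0, 0, 0.5]]]}}

```text
t: 24.48
position: [0.4693, 0.0035, 0.2511]
eef_rot: [180.0, -0.4, 0.0]
contact_force: [-0.8, -0.2, 0.2]
opening: 0.5
gripper_force: 0.0
```

```bash
python3 - <<'E'
from h import *
p=bot.observe()['position'];print(p);im,d,c,P=wrist('w11.png');seated(P,'lid_large','jar_large');wjars(P)
E
```

```text
[0.46925622 0.00351022 0.25109609]
seated [0.46622825 0.00269974] 5980 tilt deg [ 0.03573065 -0.09135005] z 0.13469834497116878 want 0.135
jar_small (array([ 0.45858435, -0.26366745]), 396)
jar_medium (array([0.63300634, 0.14531613]), 713)
jar_large (array([0.46900245, 0.00255092]), 432)
jar_huge (array([ 0.65169631, -0.16795554]), 1367)
```

The large lid is seated flat. Last is the huge lid.

Call:
{"fn": "step_arm", "kwargs": {"deltas": [[[-2, -20, 0, 0, 0, 0, 0.5], [-3, -45, 0, 0, 0, 0, 0.5], [-3, -55, 0, 0, 0, 0, 0.5], [-3, -55, 25, 0, 0, 0, 0.5], [-3, -45, 30, 0, 0, 0, 0.5], [-3, -30, 20, 0, 0, 0, 0.5], [0, 0, 0, 0, 0, 0, 0.5], [0, 0, 0, 0, 0, 0, 0.5]]]}}

```text
t: 25.52
position: [0.4511, 0.2531, 0.1715]
eef_rot: [179.9, 0.0, 0.0]
contact_force: [0.5, 0.5, 0.2]
opening: 0.5
gripper_force: 0.0
```

```bash
python3 - <<'E'
from h import *
o=bot.observe();p=o['position'];print(p,o['eef_rot']);im,d,c,P=wrist('w12.png');lids(P,['lid_huge'])
k=P[(np.hypot(P[:,0]-.45,P[:,1]-.253)<.03)&(P[:,2]>.055)&(P[:,2]<.07)]
print('knob',len(k),np.percentile(k,[3,50,97],0))
E
```

```text
[0.45106387 0.25305254 0.17152244] [1.79949939e+02 3.69767580e-02 4.50225181e-03]
lid_huge (array([0.44965517, 0.25224211]), 5706)
knob 463 [[0.44481213 0.24364483 0.05644918]
 [0.45341862 0.25235635 0.06301722]
 [0.4608892  0.26031203 0.06455472]]
```

Call:
{"fn": "step_arm", "kwargs": {"deltas": [[[0.5, 0, 25, 0, 0, 0, 0.5], [0.5, 0, 40, 0, 0, 0, 0.5], [0, 0, 28, 0, 0, 0, 0.5], [0, 0, 12, 0, 0, 0, 0.5], [0, 0, 4, 0, 0, 0, 0.5], [0, 0, 0, 0, 0, 0, 0], [0, 0, 0, 0, 0, 0, 0], [0, 0, 0, 0, 0, 0, 0], [0, 0, 0, 0, 0, 0, 0]]]}}

```text
t: 26.7
position: [0.453, 0.2539, 0.0645]
eef_rot: [-179.9, -0.2, 0.0]
contact_force: [-0.5, -0.8, 5.5]
opening: 0.208
gripper_force: 58.8
```

Call:
{"fn": "step_arm", "kwargs": {"deltas": [[[0, 0, -15, 0, 0, 0, 0], [0, 0, -30, 0, 0, 0, 0], [0, 0, -45, 0, 0, 0, 0], [0, 0, -50, 0, 0, 0, 0], [5, 15, -40, 0, 0, 0, 0], [15, 35, -15, 0, 0, 0, 0], [20, 45, 0, 0, 0, 0, 0], [24, 50, 0, 0, 0, 0, 0], [24, 50, 0, 0, 0, 0, 0], [24, 50, 0, 0, 0, 0, 0], [24, 50, 0, 0, 0, 0, 0], [24, 50, 0, 0, 0, 0, 0], [20, 40, 0, 0, 0, 0, 0], [14, 25, 0, 0, 0, 0, 0], [6, 10, 0, 0, 0, 0, 0], [0, 0, 0, 0, 0, 0, 0], [0, 0, 0, 0, 0, 0, 0]]]}}

```text
t: 28.82
position: [0.6519, -0.1652, 0.2582]
eef_rot: [-180.0, -0.0, 0.1]
contact_force: [-0.8, 0.7, -2.3]
opening: 0.207
gripper_force: 58.7
```

```bash
python3 - <<'E'
from h import *
p=bot.observe()['position'];print(p);im,d,c,P=wrist('w13.png');held(P,p,'lid_huge','jar_huge');disc(P,p,'lid_huge')
E
```

```text
[ 0.65193262 -0.16515971  0.25824013]
held [ 0.64295991 -0.16524062] 6351 jar [ 0.65177006 -0.16895563] 642 jar-held mm [ 8.81014801 -3.71501132] lid-tcp [-8.9727101  -0.08091136]
tilt deg [-1.1898424  -0.12350882] z rel -0.026495398704680817 front-R-tcp mm -2.316425601736727
y mid mm [-0.67296095 -0.87913722 -0.82714591]
```

View pics/w13.png

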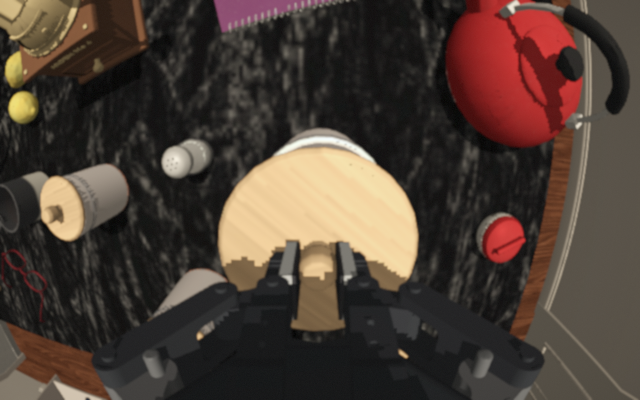

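Wrist view 13 shows the huge lid at (318,235) over jar_huge, whose rim shows at (325,148). The kettle and shaker are clear.

Call:
{"fn": "step_arm", "kwargs": {"deltas": [[[1.5, 1.5, 15, 0, 0, 0, 0], [1, 0.8, 20, 0, 0, 0, 0], [0, 0, 15, 0, 0, 0, 0], [0, 0, 10, 0, 0, 0, 0], [0, 0, 7, 0, 0, 0, 0], [0, 0, 4, 0, 0, 0, 0], [0, 0, 0, 0, 0, 0, 0]]]}}

```text
t: 29.75
position: [0.6547, -0.1687, 0.1869]
eef_rot: [180.0, -0.0, -0.0]
contact_force: [-0.0, -0.8, -1.6]
opening: 0.205
gripper_force: 58.7
```

Call:
{"fn": "step_arm", "kwargs": {"deltas": [[[0, 0, 3, 0, 0, 0, 0], [0, 0, 2, 0, 0, 0, 0], [0, 0, 1.5, 0, 0, 0, 0], [0, 0, 1.5, 0, 0, 0, 0], [0, 0, 0, 0, 0, 0, 0]]]}}

```text
t: 30.38
position: [0.6548, -0.1688, 0.1816]
eef_rot: [179.9, -0.2, -0.0]
contact_force: [-3.3, 0.7, 7.0]
opening: 0.205
gripper_force: 59.6
```

Call:
{"fn": "step_arm", "kwargs": {"deltas": [[[0, 0, 1.5, 0, 0, 0, 0], [0, 0, 1, 0, 0, 0, 0], [0, 0, 0, 0, 0, 0, 0], [0, 0, -2, 0, 0, 0, 0], [0, 0, 0, 0, 0, 0, 0.5], [0, 0, 0, 0, 0, 0, 0.5], [0, 0, 0, 0, 0, 0, 0.5], [0, 0, -20, 0, 0, 0, 0.5], [0, 0, -40, 0, 0, 0, 0.5], [0, 0, -30, 0, 0, 0, 0.5], [0, 0, 0, 0, 0, 0, 0.5]]]}}

```text
t: 31.75
position: [0.6556, -0.169, 0.2739]
eef_rot: [179.9, -0.5, 0.0]
contact_force: [0.5, 0.1, -0.0]
opening: 0.502
gripper_force: 0.0
```

```bash
python3 - <<'E'
from h import *
p=bot.observe()['position'];print(p);im,d,c,P=wrist();seated(P,'lid_huge','jar_huge')
im,d,c=snap('scene','scene_end.png');P=pts(d,c)
for s in ['small','medium','large','huge']: seated(P,'lid_'+s,'jar_'+s)
cv2.imwrite('pics/end.png',cv2.resize(im[90:260,220:480,::-1],None,fx=3,fy=3))
E
```

```text
[ 0.65556655 -0.16897716  0.27388604]
seated [ 0.65149112 -0.16942583] 6836 tilt deg [ 0.0057747  -0.11967332] z 0.15470361023412185 want 0.155
seated [ 0.45418003 -0.26504965] 171 tilt deg [  4.98915589 -10.57041461] z 0.09360016861655313 want 0.095
seated [0.63292752 0.14801932] 300 tilt deg [ 4.0705302  -4.99074469] z 0.11514500208312894 want 0.11499999999999999
seated [0.46536359 0.00438641] 408 tilt deg [ 2.26403272 -4.57929434] z 0.1350159666777965 want 0.135
seated [ 0.64969913 -0.16808649] 311 tilt deg [ 3.56022456 -3.77477785] z 0.15447681669043647 want 0.155
```

View pics/end.png

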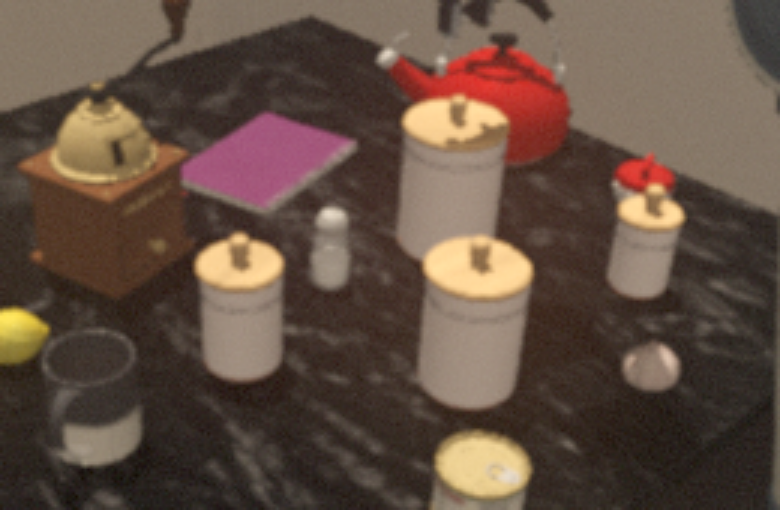

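The end crop shows all four lids flat on their jars at crop (240,265), (478,265), (455,122) and (652,212). The shaker (330,250) and the mug (90,395) are upright. The scene camera's few points give noisy tilts (4–12°), but the close wrist check after each release gave under 0.3° at the right height, so I hand in.

```bash
python3 -c "
from station import bot
print(bot.close_job())"
```

```text
the job is handed in; nothing more can be done
None
```

All four lids are flat on their jars; wrist-camera checks after each release showed tilt under 0.3° and heights within 0.4 mm. The jars, salt shaker and mug are standing in place, and the job was handed in at about 32 s.

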